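Peel the top honeycomb tray off the sticky stack and present it

ROBOT

A 6-joint arm with a two-finger parallel gripper is mounted at the origin on the work surface. World frame = base frame: x ahead of the robot, y to its left, z up, the work surface at z = 0. Lengths are in mm, angles in rad, forces in N, time in s.
With the tool pointing down it reaches from about 275 to 1000 mm from the base axis. Payload 8.4 kg.
Tool frame: the origin (TCP) lies between the finger pads; the fingertips stand 22 mm ahead of it and the grasp point (between the pads) lies 3 mm ahead of it (r.nose_length is the z of the fingertips in the tool frame, in mm); z points along the fingers, y is the line along which they close (so a half turn about z gives the same grasp; the last joint's range is limited). The gripper opens to 85 mm and grips with 20 to 120 N. Pads are 22 mm wide; open, the fingers measure 114 mm over their backs; the gripper's body (76 mm by 85 mm) begins 54 mm behind the grasp point. The pads swing forward as they close: fully open they stand 13 mm farther back than shut.
Start: joints at [-1.293, 0.353, 1.633, -0, 1.155, -0.002], TCP at [172.601, -600.697, 253.281] pointing down, gripper open.
Joint ranges: [-2.63, 2.63], [-0.92, 2.1], [0.06, 2.66], [-1.3, 4.44], [0, 2.69], [-3.02, 3.02]. Speed limits (rad/s): [2.22, 2.22, 2.79, 3.14, 3.14, 3.14].

INTERFACE

Orientations are given as [roll, pitch, yaw] about the fixed x, y, z axes, in that order (R = Rz(yaw) Ry(pitch) Rx(roll)).
In Python, from rig import r gives the robot as it stands.
- The arm moves only by the shell command python3 steer.py 'ROWS' [FORCE]. ROWS is a JSON list that holds a single list of rows (three levels of brackets), with 1 to 5 rows, each of 7 numbers: a rotation vector rx, ry, rz in units of 0.1 rad, then dx, dy, dz in units of 5 mm, then the opening from 0.0 (shut) to 1.0 (fully open); each row shifts and turns the commanded pose from where the row before left it, along the tool's axes as they then stand; what a row does not reach is not made up. A row lasts 1/12 s, in which the tool goes at most 41.7 mm and 0.125 rad, less where a joint would pass 70% of its speed; a pose out of reach is approached as far as the arm can. The fingers move at their own pace and stop on an object; FORCE is the grip in N (left out, the last holds). Time passes only in rows, so rows that do not move let the fingers close. It prints the time, the measured TCP pose, the force, the opening and the grip force at its end. Input that does not fit is refused with a message, and nothing moves.
- r.sense(): the state, without advancing time (a new reading comes with each control period).
- r.grab_frame(name): name is "scene" or "top"; returns the picture (480x640x3 uint8, red, green, blue); there is no depth.
- r.camera_params(name): a dict with "fx", "fy", "cx", "cy" (pixels), "dist_coeffs" ([k1, k2, p1, p2, k3] as OpenCV has them; the pictures are not rectified), "rvec" (rotation vector, rad) and "tvec" (3), from world to camera coordinates, as OpenCV has them. Camera axes: x right, y down, z forward; pixel columns grow to the right and rows downward; lengths in mm; the calibration is good to about 2 mm. A picture is of the moment at which its call begins. camera_params takes no time and is no camera call.
- r.sign_off(): hands the job in; it is judged then, once.
The state is a dict: "clock": time; "qpos": joint angles; "qvel": joint speeds; "joint_efforts": joint torques, N m; "eef_pos": TCP position; "tcp_rot": TCP orientation; "contact_force": force on the tool from outside, world axes, zero at the start; "wrist_torque": the same for the moment, N m; "opening": opening from 0.0 (shut) to 1.0 (fully open); "grasp_force": force on a finger pad.
Only numpy, scipy, OpenCV 4.12 (cv2) and the standard library are available. Lean on these libraries where they do the work, as an engineer would, in place of code of your own. Each camera call takes 0.05 s, during which the arm holds its last target. There are 200 camera calls.

TASK

Take the steel strap off the honeycomb trays by its red grip and hang it astride the bar of the small rail, let go and left hanging there. Then peel the top tray off the honey-sticky stack by its orange corner lug, raising that corner first while the opposite corner still rests on the tray below and leaving the lower trays standing where they are, and present it: finish still holding the tray in the gripper, level and centred over the round wooden board, about a hand's breadth (10 cm) above it. Do not knock over or shove the jars, tins and scraper around.

Things in the scene. Friction and masses are not known exactly. Their poses are not given: they have to be found in the camera images.
- stack: Two cream plastic honeycomb trays stuck together, one loose block 130 (its x) x 120 (its y) x 70 mm high, 2 kg, standing on the counter. Origin: centre of its underside, z up. It can tip or shift if the tray above is jerked off.
- tray: Top cream tray with comb fixed in it: 130 (its x) x 120 (its y) mm, rim 34 mm above its origin, 0.2 to 0.3 kg. Origin: centre of its underside, where it rests on the stack's rim 70 mm above the counter; axes as the stack's. A foot 110 x 100 mm nests 5 mm deep in the stack with 4 mm play. A honey bead at each corner clings with 3 to 4 N and lets go once 5 mm apart.
- lug_top (a point): Centre of the top of the tray's orange grip lug, an upright plate on its front left corner (tray -60, +55, +68 mm): 10 mm thick, 32 mm wide, 34 mm above the rim. Its thickness runs along the tray's diagonal (-1, +1) in x, y: fingers grip it from above, one inside and one outside the corner.
- lug_corner (a point): Underside of the tray's corner below the lug (tray -62, +57, 0 mm).
- far_corner (a point): Underside of the tray's corner diagonally across from the lug (tray +62, -57, 0 mm), about which the tray tips when peeled.
- strap: Retaining strap, a rigid steel inverted U, 0.2 kg, lying across the top tray along the stack's x and straddling it: beam 150 (its x) x 20 (its y) x 6 mm; at each end a 6 mm leg reaches 80 mm down from the beam's underside (138 mm between legs, 4 mm play to the trays each side). Origin: centre of the beam's underside; z up.
- strap_grip (a point): Centre of the top of the strap's red grip block, 42 mm above the strap's origin. The block is 30 mm (along the beam, strap x) x 12 mm (across, strap y) and 36 mm high above the beam.
- rail: Small fixed rail: a dark steel bar of 16 mm diameter and 180 mm length, along the rail's y, on two posts at its ends; bar axis 130 mm above the counter. Origin on the counter below the bar's middle. It stands left or right of the stack, the board on the other side.
- rail_mid (a point): Middle of the bar, on its axis; y along the bar, z up. A hanging strap has its beam across the bar, its origin 8 mm above this point.
- board: Round dark wooden tasting board fixed on the counter, 170 mm across, 15 mm high. Origin: centre of its underside.
- jar_a: Honey jar, amber with gold cap, 60 mm across, 85 mm high; origin under its centre. Leave alone.
- jar_b: Another honey jar, the same. Leave alone.
- comb_tin: Round brown tin filled with comb, 130 mm across, 50 mm high; origin under its centre. Leave alone.
- tin_lid: Golden tin lid lying flat, 90 mm across, 13 mm high; origin under its centre. Leave alone.
- scraper: Scraper (spatula) lying flat along its x. Leave alone.

How it is judged (in metres and radians):
On the way, in this order (a step that is already met when the one before it is completed fails the run):
1. the strap hangs astride the bar, let go and still (contact force between strap and rail above 0.5 N and x of strap in the frame of rail_mid between -0.05 and 0.05 m and y of strap in the frame of rail_mid between -0.08 and 0.08 m and z of strap in the frame of rail_mid between 0 and 0.03 m and angle between strap's own z axis and vertical below 0.5 rad and contact force between strap and the fingers below 0.05 N and linear speed of strap below 0.05 m/s), for 0.3 s.
2. the lug corner of the tray is raised more than 12 mm off the stack while the opposite corner still rests on it (less than 6 mm up) (z of lug_corner in the frame of stack above 0.082 m and z of far_corner in the frame of stack below 0.076 m and contact force between tray and the fingers above 1 N), for 0.1 s.
At the end, for the whole second after the job is handed in: Tray held by the fingers alone, still, level within 15 deg, centre within 50 mm of the board's, underside 75 to 220 mm above the counter; strap hanging free astride the bar (within 50 mm across, 80 mm along, tilt under 0.5 rad); lower trays within 30 mm of where they were (all of step 1 and horizontal distance between tray and board below 0.05 m and height (world z) of tray between 0.075 and 0.22 m and angle between tray's own z axis and vertical below 0.26 rad and linear speed of tray below 0.05 m/s and contact force between tray and the fingers above 2 N and contact force between tray and stack below 0.05 N and distance of stack from where it was at the start of the episode below 0.03 m and angle between stack's own z axis and vertical below 0.05 rad); the arm keeps its last pose, push and grip.
It fails at once if the lower trays are lifted, tipped or shoved more than 30 mm (height (world z) of stack above 0.015 m or angle between stack's own z axis and vertical above 0.15 rad or distance of stack from where it was at the start of the episode above 0.03 m).
It fails at once if a jar, tin, lid or scraper is shoved more than 30 mm or a jar tipped (distance of any of jar_a, jar_b, comb_tin, tin_lid, scraper from where it was at the start of the episode above 0.03 m or angle between any of jar_a, jar_b's own z axis and vertical above 0.3 rad).
It also fails if it takes over 61 s, if anything falls off the work surface, if the arm or the gripper's body presses on something with over 40 N, if the wrist force passes 120 N, or if a joint passes its speed limit or range.

## Working session

There is one attempt and no reset: what is moved stays moved. The work goes in short steps, Python scripts to look and compute and a shell command to move; the robot and the scene stay as the last step left them, time stands still between calls to the robot, and variables do not carry over. Pictures are saved under pics/ and viewed, at most 14 in all, crops included, and the job is handed in when it is done.

```bash
mkdir -p pics; ls
cat > h.py <<'E'
import numpy as np, cv2
from rig import r
def save(n,f):
    im=r.grab_frame(n); cv2.imwrite(f,im[:,:,::-1]); return im
def ray(n,uv):
    c=r.camera_params(n); K=np.array([[c['fx'],0,c['cx']],[0,c['fy'],c['cy']],[0,0,1.]])
    p=cv2.undistortPoints(np.array(uv,float).reshape(-1,1,2),K,np.array(c['dist_coeffs'],float)).reshape(-1,2)
    R=cv2.Rodrigues(np.array(c['rvec'],float))[0]; t=np.array(c['tvec'],float)
    return -R.T@t, np.c_[p,np.ones(len(p))]@R
def plane(n,uv,z):
    o,d=ray(n,uv); return o+d*((z-o[2])/d[:,2])[:,None]
def tri(uv1,uv2):
    a,d=ray('scene',uv1); b,e=ray('top',uv2); d=d[0];e=e[0]
    s=np.linalg.lstsq(np.c_[d,-e],b-a,rcond=None)[0]; p=a+d*s[0];q=b+e*s[1]
    return (p+q)/2, np.linalg.norm(p-q)
def proj(n,P):
    c=r.camera_params(n); K=np.array([[c['fx'],0,c['cx']],[0,c['fy'],c['cy']],[0,0,1.]])
    return cv2.projectPoints(np.array(P,float).reshape(-1,3),np.array(c['rvec'],float),np.array(c['tvec'],float),K,np.array(c['dist_coeffs'],float))[0].reshape(-1,2)
E
python3 -c "
from h import *
save('scene','pics/s0.png');save('top','pics/t0.png');print(r.sense(),ray('scene',[[320,240]]),ray('top',[[320,240]]))"
```

```text
pics
rig.py
steer.py
{'clock': 0.1, 'qpos': array([-1.29339520e+00,  3.53606945e-01,  1.63403592e+00,  9.05726963e-06,
        1.15521100e+00, -2.39843897e-03]), 'qvel': array([ 0.00101157, -0.00210556, -0.00248641,  0.00079546, -0.0005452 ,
       -0.00010213]), 'joint_efforts': array([ 1.00789919e-03, -6.06357479e+01, -3.42818785e+01,  5.41257134e-05,
        3.84485887e-03,  1.62149905e-05]), 'eef_pos': array([ 172.4982933 , -600.31717658,  252.62941979]), 'tcp_rot': array([-3.14033146e+00, -1.13066127e-05,  2.79795898e-01]), 'contact_force': array([-0.04195452,  0.31564288,  0.92748129]), 'wrist_torque': array([-0.0105357 , -0.03525539,  0.01685053]), 'grasp_force': 0.0, 'opening': 0.9977519632122858} (array([1035.80389729,  643.80307941, 1061.3079873 ]), array([[-0.34090653, -0.53722062, -0.77161855]])) (array([ 474.69850782,  -24.03414579, 1231.49442375]), array([[ 0.1170222 , -0.02010945, -0.99321644]]))
```
View pics/s0.png

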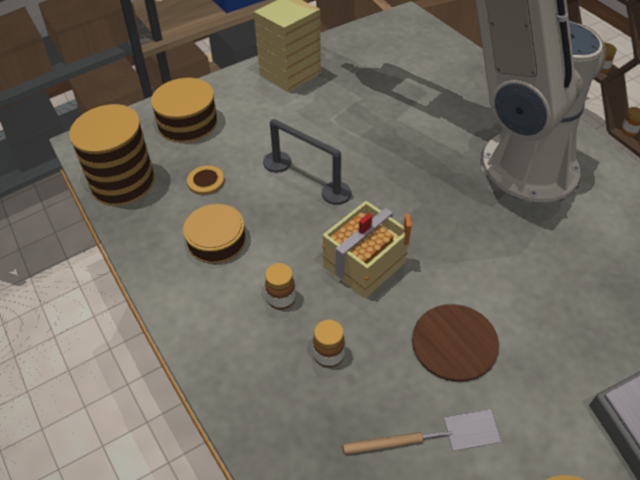

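View pics/t0.png

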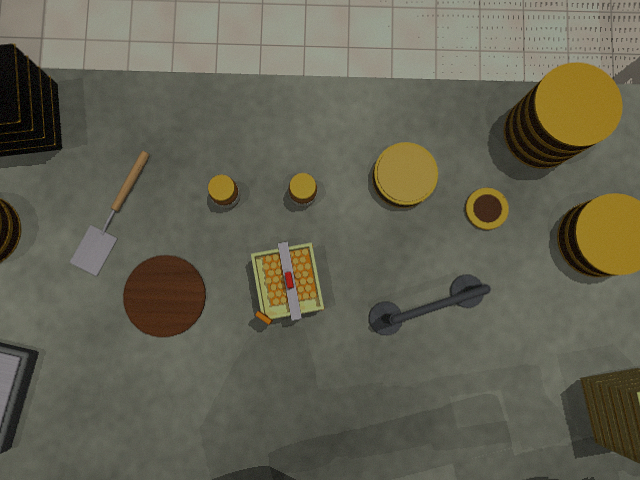

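The scene shows the red grip at scene (365,222) and top (289,281). The orange lug is at scene (407,228) and top (263,318), the bar runs scene (272,123)-(338,153) and top (388,320)-(485,290), and the board is at top (164,296). Next I measure these.

Create m.py:
```python
from h import *
def mask(im,kind,box):
    h=cv2.cvtColor(im,cv2.COLOR_RGB2HSV); H,S,V=[h[:,:,i].astype(int) for i in range(3)]
    m={'red':((H<4)|(H>174))&(S>170)&(V>80),'or':(H>=6)&(H<15)&(S>180)&(V>120),'dark':(V<75)&(S<90),'wood':((H<12)|(H>170))&(S>90)&(V<130),
       'cream':(H>22)&(H<36)&(S>50)&(V>150),'steel':(S<30)&(V>110)}[kind]
    o=np.zeros_like(m); x0,y0,x1,y1=box; o[y0:y1,x0:x1]=m[y0:y1,x0:x1]
    n,l,st,_=cv2.connectedComponentsWithStats(o.astype(np.uint8))
    return l==1+st[1:,4].argmax()
def pts(m): return np.argwhere(m)[:,::-1].astype(np.float32)
def rect(m): return cv2.minAreaRect(pts(m))
```

Run:
```python
from m import *
np.set_printoptions(precision=1,suppress=True)
S=cv2.imread('pics/s0.png')[:,:,::-1].copy();T=cv2.imread('pics/t0.png')[:,:,::-1].copy()
def rep(name,n,im,k,box,z):
    m=mask(im,k,box); R=rect(m); B=cv2.boxPoints(R); W=plane(n,B,z)
    print(name,n,m.sum(),np.array(R[0]),R[1],'c',plane(n,[R[0]],z)[0]); print(W[:,:2].tolist() if 0 else W[:,:2].round(1).reshape(-1), 'sides',np.linalg.norm(W[0]-W[1]).round(1),np.linalg.norm(W[1]-W[2]).round(1),'ang',np.degrees(np.arctan2(*(W[1]-W[0])[[1,0]])).round(1))
    return np.array(R[0])
a=rep('red','top',T,'red',(270,260,310,305),146); b=rep('red','scene',S,'red',(345,200,385,240),130); print(tri(b,a))
a=rep('lug','top',T,'or',(250,305,275,330),138); b=rep('lug','scene',S,'or',(400,210,415,250),125); print(tri(b,a))
rep('board','top',T,'wood',(115,245,215,345),15)
rep('board','scene',S,'wood',(400,295,510,390),15)
rep('cream','top',T,'cream',(240,235,335,330),104)
rep('steel','top',T,'steel',(270,235,310,325),110)
a=[[388,320],[486,290]]
print('rail',plane('top',a,138)[:,:2],plane('scene',[[272,123],[338,153]],138)[:,:2])
for i,box in enumerate([(360,270,500,345)]):
    m=mask(T,'dark',box);cv2.imwrite('pics/mm.png',cv2.resize(np.vstack([T[225:345,240:500,::-1],(m[225:345,240:500,None]*np.full(3,255)).astype(np.uint8)]),None,fx=2.5,fy=2.5))
```

```text
red top 88 [288.7 279.8] (15.493175506591797, 5.687368392944336) c [526.8  10.2 146. ]
[539.6  18.6 541.9   8.3 514.    1.8 511.6  12.1] sides 10.6 28.7 ang -77.1
red scene 70 [365.3 218.8] (5.656853675842285, 13.435027122497559) c [519.5  -0.1 130. ]
[534.9  -1.7 504.2 -11.6 503.9   1.5 534.4  11.3] sides 32.2 13.2 ang -162.0
(array([527.1,  10. , 144.3]), np.float64(0.7164010886657818))
lug top 2 [257.5 311. ] (1.0, 0.0) c [467.7  66.4 138. ]
[467.8  65.5 467.8  65.5 467.7  67.3 467.7  67.3] sides 0.0 1.9 ang 0.0
lug scene 35 [407.5 221. ] (10.0, 3.0) c [450.   48.6 125. ]
[444.1  36.4 439.1  39.8 455.8  60.6 460.7  57.3] sides 6.1 26.7 ang 146.1
(array([467.4,  65.6, 152.2]), np.float64(1.065692540838093))
board top 771 [164.1 297.8] (34.63226318359375, 81.21033477783203) c [488.6 270.5  15. ]
[501.4 361.2 544.9 200.1 475.9 180.  433.  340. ] sides 166.9 71.9 ang -74.9
board scene 5074 [455.  342.5] (75.0, 84.0) c [498.4 275.7  15. ]
[511.7 161.1 370.1 258.7 486.  383.4 615.5 292.2] sides 171.9 170.2 ang 145.4
cream top 393 [265.5 290.8] (63.19073486328125, 20.250837326049805) c [506.5  55.3 104. ]
[549.4 103.  568.9  69.3 464.    8.  444.9  41.4] sides 38.9 121.6 ang -59.9
steel top 629 [289.1 280.3] (77.90460205078125, 9.928142547607422) c [527.5  10.5 110. ]
[599.   35.6 602.9  16.9 457.2 -14.3 453.3   4.1] sides 19.2 149.1 ang -78.0
rail [[ 458.  -175.7]
 [ 518.6 -357.3]] [[ 528.1 -351.6]
 [ 460.5 -182.3]]
```

View pics/mm.png

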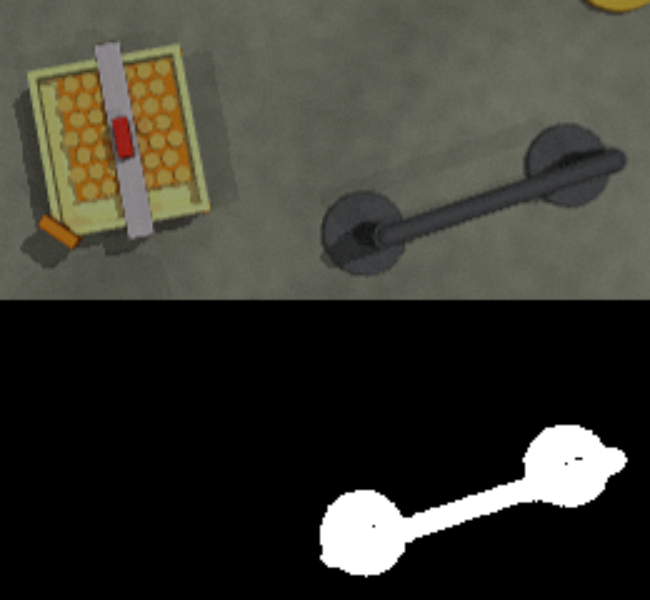

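The enlarged crop shows the bar axis from top pixel about (391,320) to (490,289), disc centres at (385,318) and (467,291), and the lug top at (263,318). The strap centre is (527,10) with yaw about 12°.

```bash
cat > go.py <<'E'
import sys
from h import *
from scipy.spatial.transform import Rotation as Ro
s=r.sense(); R=Ro.from_euler('xyz',s['tcp_rot'])
x,y,z,yaw=map(float,sys.argv[1:5]); G=Ro.from_euler('xyz',[np.pi,0,yaw])
print('t',s['clock'],'pos',s['eef_pos'].round(1),'rot',s['tcp_rot'].round(3),'F',s['contact_force'].round(1),'open',round(s['opening'],2),'grip',round(s['grasp_force'],1))
print('tool shift',R.inv().apply(np.array([x,y,z])-s['eef_pos']).round(1),'rotvec',(R.inv()*G).as_rotvec().round(3))
E
python3 - <<'E'
from m import *
np.set_printoptions(precision=1,suppress=True)
P=plane('top',[[391.2,320.2],[490.4,289]],130); print('bar',P,np.linalg.norm(P[1]-P[0]),P.mean(0))
P=plane('top',[[385.2,318.2],[466.8,291]],6); print('discs',P,np.linalg.norm(P[1]-P[0]),P.mean(0))
P=plane('scene',[[272,123],[338,153]],130);print('sc bar',P,P.mean(0))
print('lug',plane('top',[[263.2,317.8]],138),'expect 457,51')
T=cv2.imread('pics/t0.png')[:,:,::-1];S=cv2.imread('pics/s0.png')[:,:,::-1]
for n,im,box in(('top',T,(120,250,212,342)),('scene',S,(408,300,505,385))):
    x0,y0,x1,y1=box;q=im[y0:y1,x0:x1].astype(int);m=(q[:,:,0]-q[:,:,2]>18)
    c=max(cv2.findContours(m.astype(np.uint8),0,1)[0],key=cv2.contourArea).reshape(-1,2)+[x0,y0]
    e=cv2.fitEllipse(cv2.convexHull(c.astype(np.float32)));print('board',e,plane(n,[e[0]],15))
E
python3 go.py 527 10 252 0.213
```

```text
bar [[ 457.7 -182.8  130. ]
 [ 521.  -367.9  130. ]] 195.65184937879246 [ 489.4 -275.4  130. ]
discs [[ 459.6 -188.2    6. ]
 [ 520.6 -357.5    6. ]] 180.03130489527018 [ 490.1 -272.9    6. ]
sc bar [[ 523.7 -360.2  130. ]
 [ 455.5 -189.5  130. ]] [ 489.6 -274.8  130. ]
lug [[455.6  55.3 138. ]] expect 457,51
board ((163.68190002441406, 295.72711181640625), (81.00603485107422, 83.54183959960938), 41.81425476074219) [[493.  271.6  15. ]]
board ((455.2547607421875, 341.8282775878906), (75.23951721191406, 87.85148620605469), 108.24481964111328) [[497.1 274.8  15. ]]
t 0.1 pos [ 172.5 -600.3  252.6] rot [-3.14 -0.    0.28] F [-0.   0.3  0.9] open 1.0 grip 0.0
tool shift [ 509.3 -488.7    1.3] rotvec [-0.001  0.     0.067]
```

The rows are not in the units I measure in: shifts go in units of 5 mm and turns go in units of 0.1 rad. I convert before sending: -28 mm is -5.6, 29 mm is 5.8.

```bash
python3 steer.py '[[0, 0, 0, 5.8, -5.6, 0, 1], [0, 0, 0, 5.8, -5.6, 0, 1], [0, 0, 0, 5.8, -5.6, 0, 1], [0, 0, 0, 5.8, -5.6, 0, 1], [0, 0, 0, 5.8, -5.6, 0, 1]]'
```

```text
refused: ROWS must be a list holding one list of rows, three levels of brackets. Nothing was moved.
```

The call was refused and nothing moved: it wants a list holding one list of rows, three levels of brackets. Same move again in that form.

```bash
python3 steer.py '[[[0, 0, 0, 5.8, -5.6, 0, 1], [0, 0, 0, 5.8, -5.6, 0, 1], [0, 0, 0, 5.8, -5.6, 0, 1], [0, 0, 0, 5.8, -5.6, 0, 1], [0, 0, 0, 5.8, -5.6, 0, 1]]]'
python3 steer.py '[[[0, 0, 0, 5.8, -5.6, 0, 1], [0, 0, 0, 5.8, -5.6, 0, 1], [0, 0, 0, 5.8, -5.6, 0, 1], [0, 0, 0, 5.8, -5.6, 0, 1], [0, 0, 0, 5.8, -5.6, 0, 1]]]'
python3 steer.py '[[[0, 0, 0, 5.8, -5.6, 0, 1], [0, 0, 0, 5.8, -5.6, 0, 1], [0, 0, 0, 5.8, -5.6, 0, 1], [0, 0, 0, 5.8, -5.6, 0, 1], [0, 0, 0, 0, 0, 0, 1]]]'
python3 go.py 527 10 200 0.213
```

```text
clock: 0.52
eef_pos: [273.6, -424.2, 252.9]
tcp_rot: [-3.141, 0.0, 0.279]
contact_force: [0.8, -0.2, 0.1]
opening: 0.998
grasp_force: 0.0
clock: 0.93
eef_pos: [374.3, -249.6, 253.2]
tcp_rot: [-3.142, 0.0, 0.28]
contact_force: [-0.1, 0.1, 0.5]
opening: 1.002
grasp_force: 0.0
clock: 1.35
eef_pos: [457.3, -106.6, 253.4]
tcp_rot: [-3.14, -0.002, 0.284]
contact_force: [0.5, -1.1, -0.3]
opening: 1.001
grasp_force: 0.0
t 1.35 pos [ 457.3 -106.6  253.4] rot [-3.14e+00 -2.00e-03  2.84e-01] F [ 0.5 -1.1 -0.3] open 1.0 grip 0.0
tool shift [ 99.5 -92.4  53.7] rotvec [-0.001 -0.002  0.071]
```

To row units: 25 mm is 5, 24.5 mm is 4.9, 0.071 rad is 0.71.

```bash
python3 steer.py '[[[0, 0, 0, 5, -4.6, 0, 0.6], [0, 0, 0, 5, -4.6, 2, 0.6], [0, 0, 0, 5, -4.6, 4, 0.6], [0, 0, 0, 4.9, -4.6, 4.8, 0.6], [0, 0, 0.71, 0, 0, 0, 0.6]]]'
python3 steer.py '[[[0, 0, 0, 0, 0, 0, 0.6], [0, 0, 0, 0, 0, 0, 0.6]]]'
python3 go.py 527 10 138 0.213
python3 -c "
from h import *
a=save('scene','pics/s1.png');b=save('top','pics/t1.png')
cv2.imwrite('pics/c1.png',np.hstack([cv2.resize(a[140:300,300:460],(400,400)),cv2.resize(b[210:340,230:360],(400,400))])[:,:,::-1])"
```

```text
clock: 1.77
eef_pos: [525.2, 7.9, 195.4]
tcp_rot: [-3.14, 0.003, 0.212]
contact_force: [-0.6, 0.8, 0.2]
opening: 0.601
grasp_force: 0.0
clock: 1.93
eef_pos: [524.4, 4.0, 198.9]
tcp_rot: [-3.142, 0.001, 0.211]
contact_force: [0.2, 0.3, 0.4]
opening: 0.599
grasp_force: 0.0
t 1.9333 pos [524.4   4.  198.9] rot [-3.142e+00  1.000e-03  2.110e-01] F [0.2 0.3 0.4] open 0.6 grip 0.0
tool shift [ 3.9 -5.3 60.9] rotvec [-0.     0.001 -0.002]
```

View pics/c1.png

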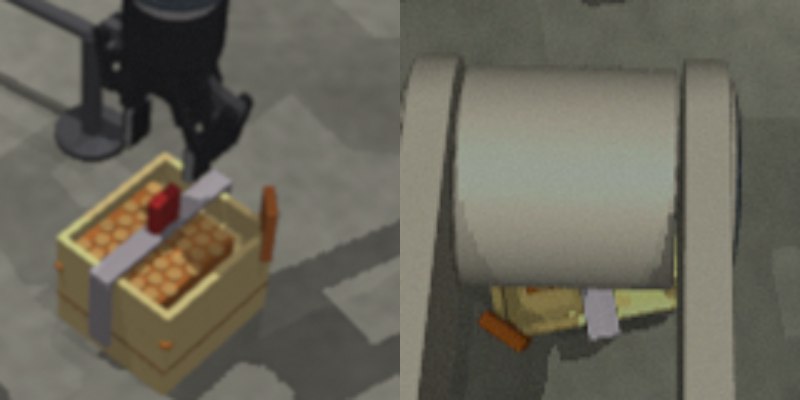

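The fingers hover over the red grip at scene crop (165,205), one on each side of the strap. I'll correct by 5 mm, descend and grip.

To row units: 25 mm is 5, 11 mm is 2.2.

```bash
python3 steer.py '[[[0, 0, 0, 0.78, -1.06, 0, 0.6], [0, 0, 0, 0, 0, 5, 0.6], [0, 0, 0, 0, 0, 5, 0.6], [0, 0, 0, 0, 0, 2.2, 0.6], [0, 0, 0, 0, 0, 0, 0.6]]]' 60
python3 steer.py '[[[0, 0, 0, 0, 0, 0, 0.6], [0, 0, 0, 0, 0, 0, 0], [0, 0, 0, 0, 0, 0, 0], [0, 0, 0, 0, 0, 0, 0], [0, 0, 0, 0, 0, 0, 0]]]'
python3 steer.py '[[[0, 0, 0, 0, 0, 0, 0], [0, 0, 0, 0, 0, 0, 0], [0, 0, 0, 0, 0, 0, 0], [0, 0, 0, 0, 0, 0, 0]]]'
python3 go.py 527 10 240 0.213
```

```text
clock: 2.45
eef_pos: [526.0, 9.7, 136.5]
tcp_rot: [-3.141, 0.004, 0.208]
contact_force: [-0.5, -0.6, 0.4]
opening: 0.596
grasp_force: 0.0
clock: 2.87
eef_pos: [528.3, 10.1, 139.5]
tcp_rot: [3.141, -0.002, 0.209]
contact_force: [-0.2, 0.1, 5.4]
opening: 0.133
grasp_force: 58.4
clock: 3.2
eef_pos: [528.2, 10.1, 139.5]
tcp_rot: [3.141, -0.002, 0.209]
contact_force: [-0.7, 0.6, 6.0]
opening: 0.127
grasp_force: 58.5
t 3.2 pos [528.2  10.1 139.5] rot [ 3.141e+00 -2.000e-03  2.090e-01] F [-0.7  0.6  6. ] open 0.13 grip 58.5
tool shift [-1.000e+00 -1.000e-01 -1.005e+02] rotvec [ 0.    -0.002 -0.004]
```

To row units: -15 mm is -3, -35 mm is -7.

```bash
python3 steer.py '[[[0, 0, 0, 0, 0, -1, 0], [0, 0, 0, 0, 0, -3, 0], [0, 0, 0, 0, 0, -6, 0], [0, 0, 0, 0, 0, -7, 0], [0, 0, 0, 0, 0, -7, 0]]]'
python3 steer.py '[[[0, 0, 0, 0, 0, -3.2, 0], [0, 0, 0, 0, 0, 0, 0], [0, 0, 0, 0, 0, 0, 0]]]'
python3 go.py 490 -274 275 0.34
python3 -c "
from h import *
a=save('scene','pics/s2.png')
cv2.imwrite('pics/c2.png',cv2.resize(a[60:310,260:460],(480,600))[:,:,::-1])"
```

```text
clock: 3.62
eef_pos: [526.7, 10.1, 259.6]
tcp_rot: [-3.141, 0.002, 0.209]
contact_force: [-0.2, 1.0, -3.0]
opening: 0.128
grasp_force: 58.4
clock: 3.87
eef_pos: [527.7, 10.1, 275.1]
tcp_rot: [3.141, -0.002, 0.209]
contact_force: [-0.2, 0.7, -2.4]
opening: 0.131
grasp_force: 58.7
t 3.8667 pos [527.7  10.1 275.1] rot [ 3.141e+00 -2.000e-03  2.090e-01] F [-0.2  0.7 -2.4] open 0.13 grip 58.7
tool shift [-95.7 270.1   0. ] rotvec [ 0.    -0.002 -0.131]
```

View pics/c2.png

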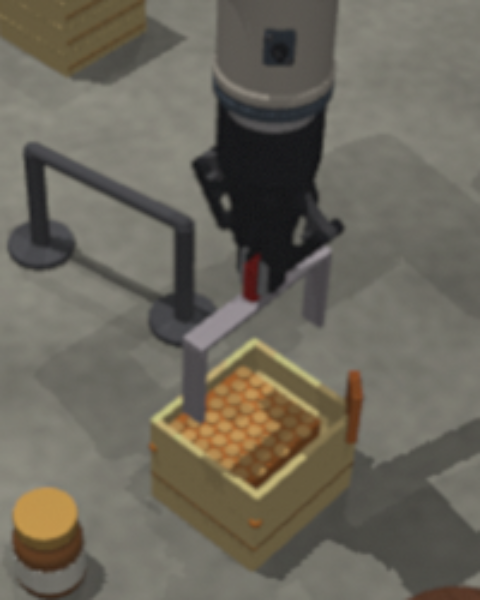

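The strap hangs level in the gripper, clear of the trays. I'll move it over the bar.

```bash
python3 steer.py '[[[0, 0, 0, -1.2, 3.4, 0, 0], [0, 0, 0, -2.2, 6.4, 0, 0], [0, 0, 0, -2.4, 6.8, 0, 0], [0, 0, 0, -2.4, 6.8, 0, 0], [0, 0, 0, -2.4, 6.8, 0, 0]]]'
python3 steer.py '[[[0, 0, 0, -2.4, 6.8, 0, 0], [0, 0, 0, -2.4, 6.8, 0, 0], [0, 0, 0, -2.2, 6.2, 0, 0], [0, 0, 0, -1.5, 4, 0, 0], [0, 0, -0.65, 0, 0, 0, 0]]]'
python3 steer.py '[[[0, 0, -0.66, 0, 0, 0, 0], [0, 0, 0, 0, 0, 0, 0], [0, 0, 0, 0, 0, 0, 0]]]'
python3 go.py 490 -274 180 0.34
python3 -c "
from h import *
a=save('scene','pics/s3.png')
cv2.imwrite('pics/c3.png',cv2.resize(a[20:220,200:400],(600,600))[:,:,::-1])"
```

```text
clock: 4.33
eef_pos: [505.4, -149.7, 272.2]
tcp_rot: [-3.14, 0.003, 0.21]
contact_force: [0.7, -0.2, -2.7]
opening: 0.135
grasp_force: 58.8
clock: 4.75
eef_pos: [488.4, -277.3, 271.9]
tcp_rot: [-3.141, 0.003, 0.27]
contact_force: [-0.3, -0.3, -2.1]
opening: 0.131
grasp_force: 59.0
clock: 5.0
eef_pos: [489.2, -273.5, 272.5]
tcp_rot: [-3.139, 0.002, 0.338]
contact_force: [-0.2, -0.2, -1.8]
opening: 0.132
grasp_force: 59.0
t 5.0 pos [ 489.2 -273.5  272.5] rot [-3.139e+00  2.000e-03  3.380e-01] F [-0.2 -0.2 -1.8] open 0.13 grip 59.0
tool shift [ 0.8  1.  92.5] rotvec [-0.002  0.002 -0.002]
```

View pics/c3.png

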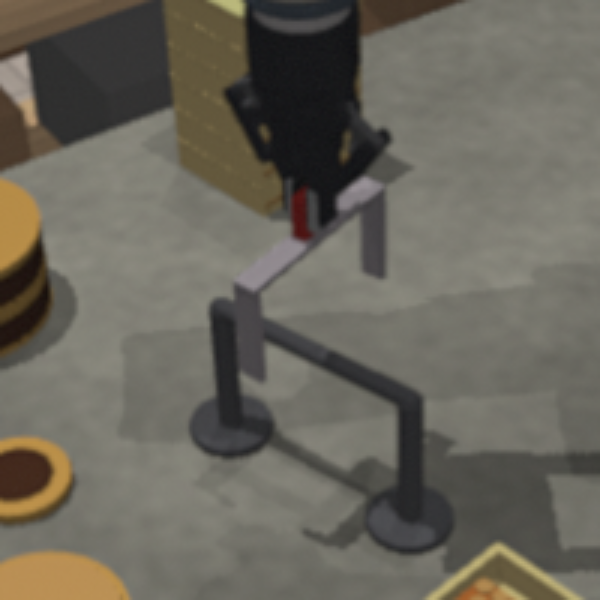

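The strap is level over the bar, with one leg on each side. I'll lower it.

To row units: 1 mm is 0.2, 30 mm is 6.

```bash
python3 steer.py '[[[0, 0, 0, 0.16, 0.2, 4, 0], [0, 0, 0, 0, 0, 6, 0], [0, 0, 0, 0, 0, 5, 0], [0, 0, 0, 0, 0, 3, 0], [0, 0, 0, 0, 0, 0, 0]]]'
python3 steer.py '[[[0, 0, 0, 0, 0, 0.6, 0], [0, 0, 0, 0, 0, 0.4, 0], [0, 0, 0, 0, 0, 0.4, 0], [0, 0, 0, 0, 0, 0, 0], [0, 0, 0, 0, 0, 0, 0]]]'
python3 go.py 490 -274 174 0.34
```

```text
clock: 5.47
eef_pos: [489.0, -272.8, 180.5]
tcp_rot: [-3.137, 0.004, 0.339]
contact_force: [-0.7, -0.1, -1.8]
opening: 0.128
grasp_force: 59.0
clock: 5.88
eef_pos: [491.5, -274.7, 178.0]
tcp_rot: [3.141, -0.001, 0.34]
contact_force: [-0.0, -0.1, -1.9]
opening: 0.128
grasp_force: 59.1
t 5.8833 pos [ 491.5 -274.7  178. ] rot [ 3.141e+00 -1.000e-03  3.400e-01] F [-0.  -0.1 -1.9] open 0.13 grip 59.1
tool shift [-1.2 -1.2  4. ] rotvec [ 0.001 -0.001 -0.   ]
```

To row units: 1.5 mm is 0.3, 1 mm is 0.2.

```bash
python3 steer.py '[[[0, 0, 0, -0.16, 0, 0.3, 0], [0, 0, 0, 0, 0, 0.2, 0], [0, 0, 0, 0, 0, 0.2, 0], [0, 0, 0, 0, 0, 0, 0], [0, 0, 0, 0, 0, 0, 0]]]'
python3 steer.py '[[[0, 0, 0, 0, 0, 0.2, 0], [0, 0, 0, 0, 0, 0.2, 0], [0, 0, 0, 0, 0, 0, 0], [0, 0, 0, 0, 0, 0, 0]]]'
```

```text
clock: 6.3
eef_pos: [490.3, -274.8, 173.7]
tcp_rot: [-3.141, 0.0, 0.34]
contact_force: [-0.2, -0.2, -2.5]
opening: 0.131
grasp_force: 59.1
clock: 6.63
eef_pos: [490.6, -274.9, 173.3]
tcp_rot: [3.141, -0.0, 0.34]
contact_force: [-4.3, 2.3, 12.8]
opening: 0.132
grasp_force: 61.6
```

To row units: -0.7 mm is -0.14.

```bash
python3 steer.py '[[[0, 0, 0, 0, 0, -0.14, 0], [0, 0, 0, 0, 0, 0, 0.17], [0, 0, 0, 0, 0, 0, 0.22], [0, 0, 0, 0, 0, 0, 0.3], [0, 0, 0, 0, 0, 0, 0.45]]]' 
python3 steer.py '[[[0, 0, 0, 0, 0, 0, 0.5], [0, 0, 0, 0, 0, 0, 0.5], [0, 0, 0, 0, 0, 0, 0.5], [0, 0, 0, 0, 0, 0, 0.5]]]'
python3 -c "
from h import *
a=save('scene','pics/s4.png')
cv2.imwrite('pics/c4.png',cv2.resize(a[20:220,200:400],(600,600))[:,:,::-1])"
```

```text
clock: 7.05
eef_pos: [490.4, -274.8, 172.4]
tcp_rot: [3.142, -0.0, 0.34]
contact_force: [0.0, -0.7, 0.6]
opening: 0.426
grasp_force: 0.0
clock: 7.38
eef_pos: [490.4, -274.8, 172.4]
tcp_rot: [-3.142, 0.0, 0.34]
contact_force: [0.3, 0.2, -0.6]
opening: 0.497
grasp_force: 0.0
```

View pics/c4.png

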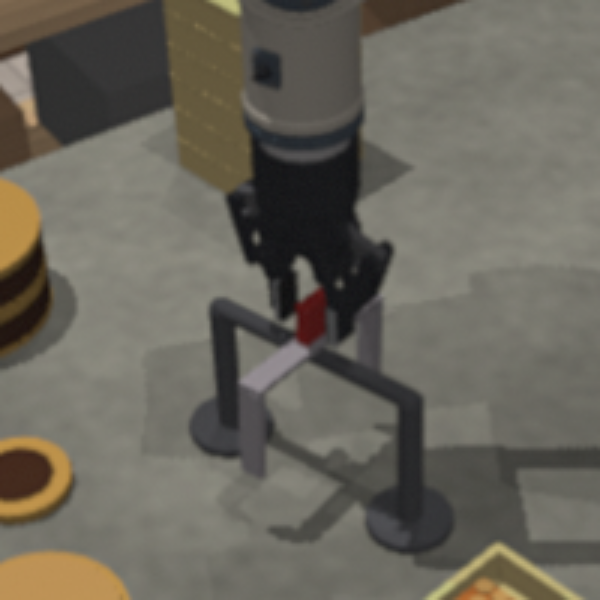

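The strap hangs near level astride the bar with the fingers open and clear. I'll rise and re-measure the tray without the strap.

To row units: -10 mm is -2, -35 mm is -7.

```bash
python3 steer.py '[[[0, 0, 0, 0, 0, -2, 0.5], [0, 0, 0, 0, 0, -5, 0.5], [0, 0, 0, 0, 0, -7, 0.5], [0, 0, 0, 0, 0, -6, 0.5], [0, 0, 0, 0, 0, 0, 0.5]]]'
python3 -c "
from m import *
a=save('scene','pics/s5.png');b=save('top','pics/t5.png')
c=cv2.resize(b[230:335,240:345],(600,600),interpolation=cv2.INTER_CUBIC)
cv2.imwrite('pics/c5.png',c[:,:,::-1])
q=b[300:330,245:280].astype(int);m=(q[:,:,0]-q[:,:,2]>80)&(q[:,:,0]>1.7*q[:,:,1])
n,l,st,ce=cv2.connectedComponentsWithStats(m.astype(np.uint8));k=1+st[1:,4].argmax();R=rect(l==k);print(st[k],R)
uv=np.array(R[0])+[245,300];B=cv2.boxPoints(R)+[245,300];print(uv,plane('top',[uv],138),plane('top',B,138)[:,:2])
"
```

```text
clock: 7.85
eef_pos: [493.0, -276.3, 279.4]
tcp_rot: [3.134, -0.006, 0.34]
contact_force: [1.3, -0.4, -0.1]
opening: 0.5
grasp_force: 0.0
[13 11 13 13 19] ((19.76792335510254, 15.837735176086426), (16.278820037841797, 3.4400529861450195), 47.48955154418945)
[264.76792336 315.83773518] [[459.23426929  52.57504498 138.        ]] [[467.76690402  65.45062512]
 [472.17019617  60.91292439]
 [450.72001384  39.72513424]
 [446.33900739  44.26220889]]
```

View pics/c5.png

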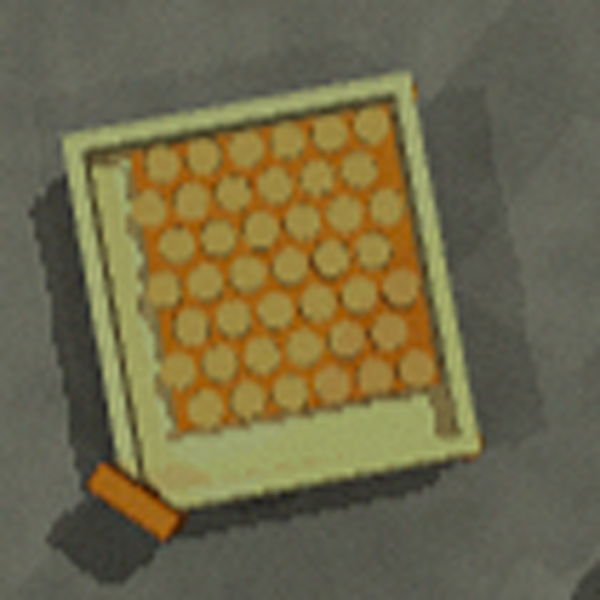

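The crop shows tray rim corners at (63,137), (410,73) and (482,450), and the lug top at about (135,501).

```bash
python3 -c "
from h import *
np.set_printoptions(precision=1,suppress=True)
s=105/600
f=lambda p:np.array(p)*s+[240-.4,230-.4]
C=plane('top',f([[63,137],[410,73],[482,450]]),104);print(C, C[[0,2]].mean(0)[:2]) 
d=C[1]-C[2];e=C[0]-C[1];print('yaw',np.degrees(np.arctan2(d[1],d[0])),np.degrees(np.arctan2(e[1],e[0]))-90,np.linalg.norm(d),np.linalg.norm(e))
L=plane('top',f([[100,462],[186,514],[168,541],[87,487]]),138);print(L,L.mean(0))
for a in (11.,12.):
  a=np.radians(a);c=C[[0,2]].mean(0)[:2];print(c+[np.cos(a)*-60-np.sin(a)*55,np.sin(a)*-60+np.cos(a)*55])
"; python3 go.py 457 52.5 230 0.98
```

```text
[[577.3  86.7 104. ]
 [602.4 -30.2 104. ]
 [476.1 -57.7 104. ]] [526.7  14.5]
yaw 12.294213697119314 12.118731163343753 129.3008843108581 119.60472433935936
[[468.7  67.2 138. ]
 [452.8  38.7 138. ]
 [444.   44.2 138. ]
 [460.6  71.1 138. ]] [456.5  55.3 138. ]
[457.3  57. ]
[456.6  55.8]
t 7.95 pos [ 491.  -275.2  274.4] rot [ 3.139e+00 -2.000e-03  3.400e-01] F [ 0.3  0.1 -0.2] open 0.5 grip 0.0
tool shift [  77.  -320.4   43.8] rotvec [ 0.003 -0.001 -0.64 ]
```

```bash
python3 steer.py '[[[0, 0, 0, 1, -4, 0, 0.5], [0, 0, 0, 1.8, -7.4, 0, 0.5], [0, 0, 0, 1.8, -7.6, 0, 0.5], [0, 0, 0, 1.8, -7.6, 0, 0.5], [0, 0, 0, 1.8, -7.6, 1, 0.5]]]'
python3 steer.py '[[[0, 0, 0, 1.8, -7.6, 1, 0.5], [0, 0, 0, 1.8, -7.6, 2, 0.5], [0, 0, 0, 1.8, -7.6, 2, 0.5], [0, 0, 0, 1.94, -7.6, 2, 0.5], [0, 0, -1.1, 0, 0, 0, 0.5]]]'
python3 steer.py '[[[0, 0, -1.1, 0, 0, 0, 0.5], [0, 0, -1.1, 0, 0, 0, 0.5], [0, 0, -1.1, 0, 0, 0, 0.5], [0, 0, -1.1, 0, 0, 0, 0.5], [0, 0, -1.08, 0, 0, 0, 0.5]]]'
python3 steer.py '[[[0, 0, 0, 0, 0, 0, 0.5], [0, 0, 0, 0, 0, 0, 0.5]]]'
python3 go.py 456.5 55.3 180 0.998
```

```text
clock: 8.37
eef_pos: [471.1, -98.4, 266.9]
tcp_rot: [-3.141, 0.001, 0.339]
contact_force: [1.0, 0.6, 0.7]
opening: 0.499
grasp_force: 0.0
clock: 8.78
eef_pos: [453.2, 60.8, 229.8]
tcp_rot: [-3.138, 0.004, 0.447]
contact_force: [0.2, -0.4, 0.0]
opening: 0.499
grasp_force: 0.0
clock: 9.2
eef_pos: [455.0, 55.6, 231.3]
tcp_rot: [-3.14, 0.002, 1.004]
contact_force: [0.4, 0.1, 1.0]
opening: 0.498
grasp_force: 0.0
clock: 9.37
eef_pos: [455.3, 55.6, 231.6]
tcp_rot: [-3.14, 0.001, 0.994]
contact_force: [-0.4, -0.4, 0.5]
opening: 0.5
grasp_force: 0.0
t 9.3667 pos [455.3  55.6 231.6] rot [-3.14e+00  1.00e-03  9.94e-01] F [-0.4 -0.4  0.5] open 0.5 grip 0.0
tool shift [ 0.5  1.2 51.6] rotvec [-0.001  0.001 -0.004]
```

To row units: 15 mm is 3, 25 mm is 5.

```bash
python3 steer.py '[[[0, 0, 0, 0.1, 0.24, 3, 0.5], [0, 0, 0, 0, 0, 5, 0.5], [0, 0, 0, 0, 0, 5, 0.5], [0, 0, 0, 0, 0, 2.4, 0.5], [0, 0, 0, 0, 0, 0, 0.5]]]' 110
python3 steer.py '[[[0, 0, 0, 0, 0, 0, 0.5]]]'
python3 go.py 456.5 55.3 129 0.998
python3 -c "
from h import *
a=save('scene','pics/s6.png')
cv2.imwrite('pics/c6.png',cv2.resize(a[160:300,320:460],(600,600))[:,:,::-1])"
```

```text
clock: 9.78
eef_pos: [455.0, 55.1, 152.7]
tcp_rot: [-3.137, 0.004, 0.994]
contact_force: [-0.5, 0.2, -0.4]
opening: 0.501
grasp_force: 0.0
clock: 9.87
eef_pos: [456.7, 55.3, 155.0]
tcp_rot: [-3.14, 0.001, 0.995]
contact_force: [0.6, 0.7, 0.4]
opening: 0.5
grasp_force: 0.0
t 9.8667 pos [456.7  55.3 155. ] rot [-3.14e+00  1.00e-03  9.95e-01] F [0.6 0.7 0.4] open 0.5 grip 0.0
tool shift [-0.  -0.1 26. ] rotvec [-0.002  0.001 -0.003]
```

View pics/c6.png

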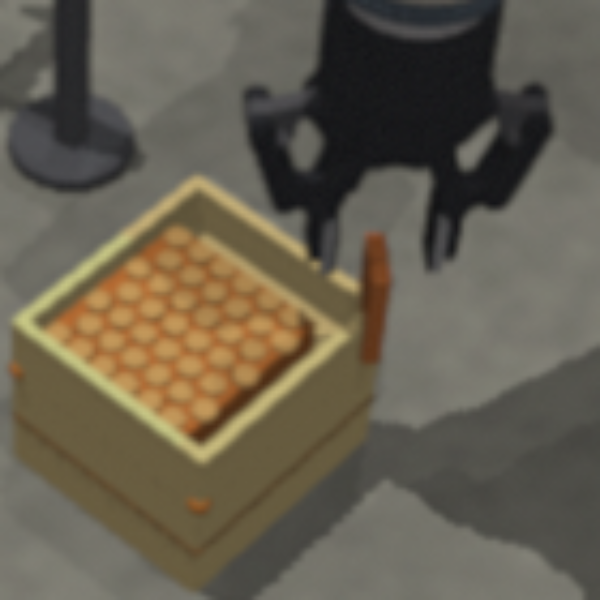

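The fingers straddle the lug at crop (375,240), one inside and one outside the corner. I'll descend and grip.

```bash
python3 steer.py '[[[0, 0, 0, 0, 0, 2, 0.5], [0, 0, 0, 0, 0, 2, 0.5], [0, 0, 0, 0, 0, 1.2, 0.5], [0, 0, 0, 0, 0, 0, 0.5], [0, 0, 0, 0, 0, 0, 0.5]]]'
python3 steer.py '[[[0, 0, 0, 0, 0, 0, 0.3], [0, 0, 0, 0, 0, 0, 0.2], [0, 0, 0, 0, 0, 0, 0], [0, 0, 0, 0, 0, 0, 0], [0, 0, 0, 0, 0, 0, 0]]]' 110
python3 steer.py '[[[0, 0, 0, 0, 0, 0, 0], [0, 0, 0, 0, 0, 0, 0], [0, 0, 0, 0, 0, 0, 0]]]'
python3 go.py 456.5 55.3 129 0.998
```

```text
clock: 10.33
eef_pos: [456.9, 55.3, 129.0]
tcp_rot: [-3.141, 0.001, 0.998]
contact_force: [0.1, -0.0, 0.8]
opening: 0.502
grasp_force: 0.0
clock: 10.75
eef_pos: [457.4, 55.5, 130.0]
tcp_rot: [3.141, -0.0, 0.998]
contact_force: [-2.7, 0.2, 4.3]
opening: 0.095
grasp_force: 107.7
clock: 11.0
eef_pos: [457.4, 55.5, 130.0]
tcp_rot: [3.141, -0.0, 0.998]
contact_force: [-1.4, -0.2, 4.8]
opening: 0.097
grasp_force: 107.7
t 11.0 pos [457.4  55.5 130. ] rot [ 3.141 -0.     0.998] F [-1.4 -0.2  4.8] open 0.1 grip 107.7
tool shift [-0.7 -0.6  1. ] rotvec [ 0. -0. -0.]
```

Gripped firmly. Now I'll peel by rotating about the far corner (per 0.015 rad: dy +0.9, dz −2.5).

```bash
python3 steer.py '[[[0.1, 0, 0, 0, 0.12, -0.34, 0], [0.1, 0, 0, 0, 0.12, -0.34, 0], [0.1, 0, 0, 0, 0.12, -0.34, 0], [0.1, 0, 0, 0, 0.12, -0.34, 0], [0.1, 0, 0, 0, 0.12, -0.34, 0]]]'
python3 steer.py '[[[0.1, 0, 0, 0, 0.12, -0.34, 0], [0.1, 0, 0, 0, 0.12, -0.34, 0], [0.1, 0, 0, 0, 0.12, -0.34, 0], [0.1, 0, 0, 0, 0.12, -0.34, 0], [0.1, 0, 0, 0, 0.12, -0.34, 0]]]'
python3 steer.py '[[[0, 0, 0, 0, 0, 0, 0], [0, 0, 0, 0, 0, 0, 0], [0, 0, 0, 0, 0, 0, 0]]]'
python3 -c "
from h import *
from scipy.spatial.transform import Rotation as Ro
s=r.sense();R=Ro.from_euler('xyz',s['tcp_rot']);R0=Ro.from_euler('xyz',[np.pi,0,.998]);p0=np.array([457.4,55.5,130])
a=np.radians(12.2);Z=Ro.from_euler('z',a)
for P in ([-62,57,0],[62,-57,0]):
  w=Z.apply(P)+[526.7,14.5,70]; print((s['eef_pos']+R.apply(R0.inv().apply(w-p0))-w).round(1))
a=save('scene','pics/s7.png')
cv2.imwrite('pics/c7.png',cv2.resize(a[160:300,320:460],(600,600))[:,:,::-1])"
```

```text
clock: 11.42
eef_pos: [459.8, 54.0, 138.2]
tcp_rot: [-3.09, -0.0, 0.998]
contact_force: [-1.7, 1.9, 1.0]
opening: 0.099
grasp_force: 108.1
clock: 11.83
eef_pos: [462.8, 51.7, 146.3]
tcp_rot: [-3.04, 0.0, 0.998]
contact_force: [-2.8, 3.6, 0.2]
opening: 0.101
grasp_force: 108.1
clock: 12.08
eef_pos: [462.9, 51.7, 146.2]
tcp_rot: [-3.042, 0.0, 0.998]
contact_force: [-2.9, 2.2, 0.6]
opening: 0.097
grasp_force: 108.2
[ 0.5 -0.6 16.8]
[-0.2 -0.1  0. ]
```

View pics/c7.png

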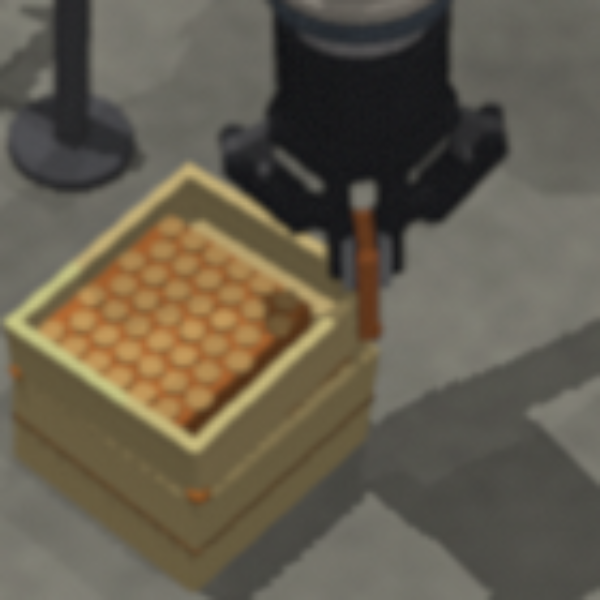

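The tray is tilted: the lug corner is up about 17 mm and the far corner is still seated, with the gap at crop (300,400). I'll add a little more tilt, then lift straight up.

To row units: -1.7 mm is -0.34, 0.5 mm is 0.1, 0.01 rad is 0.1.

```bash
python3 steer.py '[[[0.1, 0, 0, 0, 0.1, -0.34, 0], [0.1, 0, 0, 0, 0.1, -0.34, 0], [0, 0, 0, 0, 0, 0, 0], [0, 0, 0, 0, 0, 0, 0], [0, 0, 0, 0, 0, 0, 0]]]'
python3 steer.py '[[[0, 0, 0, 0, -0.04, -0.4, 0], [0, 0, 0, 0, -0.04, -0.4, 0], [0, 0, 0, 0, -0.04, -0.4, 0], [0, 0, 0, 0, -0.04, -0.4, 0], [0, 0, 0, 0, -0.04, -0.4, 0]]]'
python3 steer.py '[[[0, 0, 0, 0, -0.08, -0.6, 0], [0, 0, 0, 0, -0.1, -0.8, 0], [0, 0, 0, 0, -0.24, -2, 0], [0, 0, 0, 0, -0.36, -3, 0], [0, 0, 0, 0, -0.4, -4, 0]]]'
python3 steer.py '[[[-0.3, 0, 0, 0, -0.2, -3, 0], [-0.3, 0, 0, 0, -0.2, -1, 0], [-0.3, 0, 0, 0, 0, 0, 0], [-0.3, 0, 0, 0, 0, 0, 0], [0, 0, 0, 0, 0, 0, 0]]]'
python3 go.py 456.5 55.3 215 0.998
```

```text
clock: 12.55
eef_pos: [464.2, 51.0, 149.5]
tcp_rot: [-3.022, -0.0, 0.998]
contact_force: [-1.4, 3.4, 0.8]
opening: 0.097
grasp_force: 108.1
clock: 12.97
eef_pos: [464.4, 50.7, 159.8]
tcp_rot: [-3.022, 0.0, 0.998]
contact_force: [-0.4, 0.1, -1.7]
opening: 0.102
grasp_force: 107.7
clock: 13.38
eef_pos: [463.7, 50.6, 212.2]
tcp_rot: [-3.02, 0.001, 0.998]
contact_force: [0.9, -0.2, -1.5]
opening: 0.096
grasp_force: 107.6
clock: 13.8
eef_pos: [463.8, 50.8, 232.2]
tcp_rot: [3.14, 0.0, 0.998]
contact_force: [-0.4, 0.0, -1.9]
opening: 0.101
grasp_force: 107.8
t 13.8 pos [463.8  50.8 232.2] rot [3.14  0.    0.998] F [-0.4  0.  -1.9] open 0.1 grip 107.8
tool shift [-0.2 -8.6 17.1] rotvec [0.002 0.    0.   ]
```

```bash
python3 go.py 425.7 314 232 0.998; python3 -c "
from h import *
a=save('scene','pics/s8.png')
cv2.imwrite('pics/c8.png',cv2.resize(a[90:330,250:490],(600,600))[:,:,::-1])"
```

```text
t 13.8 pos [463.8  50.8 232.2] rot [3.14  0.    0.998] F [-0.4  0.  -1.9] open 0.1 grip 107.8
tool shift [ 2.006e+02 -1.746e+02 -1.000e-01] rotvec [0.002 0.    0.   ]
```

View pics/c8.png

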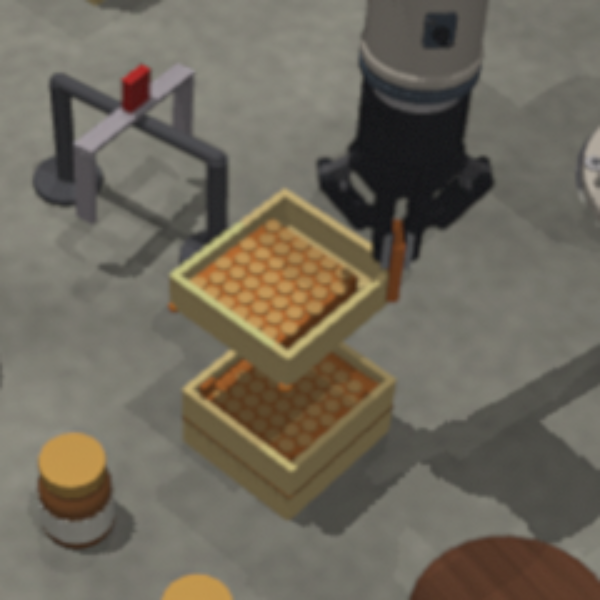

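The tray is held level and clear, the stack still stands, and the strap hangs on the bar at crop (135,90). I'll carry the tray to the board.

To row units: 22 mm is 4.4, 20 mm is 4.

```bash
python3 steer.py '[[[0, 0, 0, 1.2, -1.04, 0, 0], [0, 0, 0, 2.8, -2.4, 0, 0], [0, 0, 0, 4, -3.5, 0, 0], [0, 0, 0, 4.4, -3.8, 0, 0], [0, 0, 0, 4.4, -3.8, 0, 0]]]'
python3 steer.py '[[[0, 0, 0, 4.4, -3.8, 0, 0], [0, 0, 0, 4.4, -3.8, 0, 0], [0, 0, 0, 4.4, -3.8, 0, 0], [0, 0, 0, 4, -3.5, 0, 0], [0, 0, 0, 3.2, -2.8, 0, 0]]]'
python3 steer.py '[[[0, 0, 0, 2, -1.8, 0, 0], [0, 0, 0, 0.9, -0.9, 1, 0], [0, 0, 0, 0, 0, 2, 0], [0, 0, 0, 0, 0, 3, 0], [0, 0, 0, 0, 0, 3, 0]]]'
python3 steer.py '[[[0, 0, 0, 0, 0, 1.6, 0], [0, 0, 0, 0, 0, 0.8, 0], [0, 0, 0, 0, 0, 0, 0], [0, 0, 0, 0, 0, 0, 0], [0, 0, 0, 0, 0, 0, 0]]]'
python3 steer.py '[[[0, 0, 0, 0, 0, 0, 0], [0, 0, 0, 0, 0, 0, 0], [0, 0, 0, 0, 0, 0, 0], [0, 0, 0, 0, 0, 0, 0], [0, 0, 0, 0, 0, 0, 0]]]'
python3 go.py 425.7 314 175 0.998; python3 -c "
from h import *
a=save('scene','pics/s9.png');save('top','pics/t9.png')
cv2.imwrite('pics/c9.png',a[:,:,::-1])"
```

```text
clock: 14.27
eef_pos: [448.9, 161.9, 231.8]
tcp_rot: [-3.141, 0.0, 0.996]
contact_force: [0.8, 0.6, -2.6]
opening: 0.096
grasp_force: 107.7
clock: 14.68
eef_pos: [429.5, 296.7, 231.7]
tcp_rot: [-3.141, 0.0, 0.998]
contact_force: [0.3, -0.4, -2.6]
opening: 0.099
grasp_force: 107.7
clock: 15.1
eef_pos: [426.6, 312.6, 185.7]
tcp_rot: [3.142, 0.001, 0.997]
contact_force: [-0.1, -2.1, -2.5]
opening: 0.095
grasp_force: 107.9
clock: 15.52
eef_pos: [427.2, 313.7, 175.5]
tcp_rot: [3.141, -0.001, 0.997]
contact_force: [-0.4, -0.2, -1.7]
opening: 0.098
grasp_force: 107.6
clock: 15.93
eef_pos: [426.7, 313.8, 175.1]
tcp_rot: [3.141, -0.0, 0.998]
contact_force: [-0.1, 0.6, -2.3]
opening: 0.099
grasp_force: 107.6
t 15.9333 pos [426.7 313.8 175.1] rot [ 3.141 -0.     0.998] F [-0.1  0.6 -2.3] open 0.1 grip 107.6
tool shift [-0.4 -0.9  0.1] rotvec [ 0. -0. -0.]
```

View pics/c9.png

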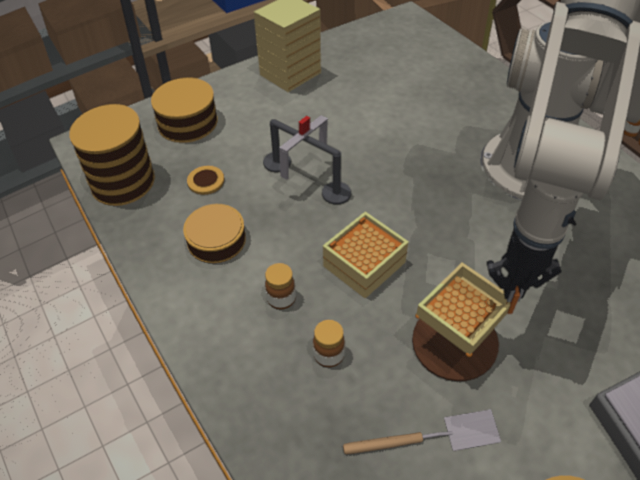

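The tray at (463,305) is level and held above the board at (455,342). The strap hangs at (304,128), and the stack, jars, tins and scraper are where they were. I'll hand it in.

```bash
python3 -c "
from rig import r
print(r.sign_off())"
```

```text
the job is handed in; nothing more can be done
None
```

I handed the job in at about 16 s of the 61 s allowed. The strap hangs released on the rail, the top tray was peeled lug corner first, and it is held level about 10 cm above the board; the hand-in gave no verdict.

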